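# Tidy the oak table by the window

### The job

Tidy up the table: stand the large cactus pot on the large saucer and the small cactus pot on the small saucer, put the remote control in the long tray and the earphone case in the short tray, each lying flat on the tray's floor with its top side up. Do not tip the pots over at any time, and leave the gnome and the eyeglasses where they are.

Things in the scene. Friction and masses are not known exactly. Their poses are not given: they have to be found in the camera images.
- large_pot: Loose. The larger white ceramic pot with a short ribbed green cactus: a nearly straight round pot, 62 mm in diameter and 55 mm high; the cactus, 34 mm across, stands in the middle up to 75 mm. About 0.2 to 0.35 kg. Origin: centre of the underside; z up. Any yaw.
- small_pot: Loose. The smaller white ceramic pot with a short ribbed green cactus: nearly straight, 44 mm in diameter and 42 mm high; the cactus, 27 mm across, reaches 56 mm. About 0.09 to 0.16 kg. Origin: centre of the underside; z up. Any yaw.
- remote: Loose. Black remote control lying flat, grey buttons up: 150 mm long (its x), 44 mm wide (its y), 24 mm high. About 0.1 to 0.18 kg. Origin: centre of the underside.
- earphone_case: Loose. Dark green earphone case lying flat, a rounded block 60 mm long (its x), 46 mm wide (its y), 26 mm high (edges rounded by 8 mm), with a dark seam nearer its top. About 0.045 to 0.08 kg. Origin: centre of the underside.
- large_saucer: Fixed. The larger white ceramic saucer: round, 100 mm outside and 92 mm inside diameter, floor 4 mm thick, upright rim up to 8 mm above the table. Origin: centre of the underside, on the table.
- small_saucer: Fixed. The smaller white ceramic saucer: round, 76 mm outside and 68 mm inside diameter, floor 4 mm thick, upright rim up to 8 mm above the table. Origin: centre of the underside, on the table.
- long_tray: Fixed. Long dark wooden tray, open on top: outside 190 mm (its x) by 74 mm (its y), inside 180 by 64 mm, floor 5 mm thick, rim only 10 mm above the table. Origin: centre of the underside, on the table.
- short_tray: Fixed. Short dark wooden tray, open on top: outside 94 mm (its x) by 80 mm (its y), inside 84 by 70 mm, floor 5 mm thick, rim only 10 mm above the table. Origin: centre of the underside, on the table.
- gnome: Loose bystander, leave it alone. Gnome figure with a tall pointed grey hat and white beard: 64 mm across at the hat's brim, 108 mm high. Origin: centre of the underside.
- eyeglasses: Loose bystander, leave it alone. Folded eyeglasses with round lenses and thin black frames, standing upright on the lens rims: 134 mm (its x) by 26 mm (its y), 48 mm high. Origin: centre of the underside.
There are look-alikes about, which are no part of the job. Leave any orange or turquoise look-alike of the long_tray alone.

How it is judged:
By the outcome, as a careful person would: the job done as asked, in the order asked, and still so for the second after the job is handed in, with the robot touching nothing.
It also fails if it takes over 107 s, if anything falls off the work surface, if the arm or the gripper's body presses on something with over 40 N, if the wrist force passes 120 N, or if a joint passes its speed limit or range.

### The arm

A 6-joint arm with a two-finger parallel gripper is mounted at the origin on the work surface. World frame = base frame: x ahead of the robot, y to its left, z up, the work surface at z = 0. Lengths are in m, angles in rad, forces in N, time in s.
With the tool pointing down it reaches from about 0.325 to 0.85 m from the base axis. Payload 4.4 kg.
Tool frame: the origin (TCP) lies on the centre line of the jaws, within the pads' length; the fingertips stand 25 mm ahead of it and the grasp point (between the pads) lies 6 mm ahead of it (arm.finger_overhang is the distance from the TCP to the fingertips, in m); z points along the fingers, y is the direction in which the jaws open and shut (so a half turn about z gives the same grasp; the last joint's range is limited). The gripper opens to 94 mm and grips with 3 to 60 N. Pads are 16 mm wide; open, the fingers measure 119 mm over their backs; the gripper's body (75 mm by 177 mm) begins 78 mm behind the grasp point.
Start: joints at [-1.357, 0.207, 1.542, -0, 1.393, -0.15], TCP at [0.205, -0.537, 0.23] pointing down, gripper open.
Joint ranges: [-2.73, 2.73], [-0.86, 2.22], [0.23, 2.46], [-1.11, 4.25], [0.08, 2.63], [-2.82, 2.82]. Speed limits (rad/s): [2.79, 2.79, 3.14, 3.14, 3.14, 3.14].

### API

Orientations are given as a 3x3 rotation matrix whose columns are the frame's x, y, z axes.
In Python, from workcell import arm gives the robot as it stands.
- The arm moves only by the tool arm_command, never from a script. Its arguments are lists of equal length, an entry for each row: "xyz": the shift along the tool's x, y, z in m, a list of three; "twist": the turn about the tool's z in degrees; "gripper": the finger opening in m, from 0 to 0.094. A call has 1 to 20 rows; each row shifts and turns the commanded pose from where the row before left it, along the tool's axes as they then stand; what a row does not reach is not made up. A row lasts 1/12 s, in which the tool goes at most 41.7 mm and 7.16 degrees, less where a joint would pass 70% of its speed; a pose out of reach is approached as far as the arm can. A call is refused whole if a number of a shift passes 0.0417 or a number of a turn 7.16, either way. A call with a gripper value outside its range is refused whole. The fingers move at their own pace and stop on an object; "newtons" is the grip in N (left out, the last holds). Time passes only in rows, so rows that do not move let the fingers close. It gives the time, the measured TCP pose, the force and the opening at its end, in the units of the state.
- arm.get_obs(): the state, without advancing time (a new reading comes with each control period).
- arm.camera(name): name is "scene" or "top"; returns a dict with "frame" (384x512x3 uint8, red, green, blue), "fx", "fy", "cx", "cy" (pixels), "extrinsics" (4x4, takes a point from camera to world coordinates). Camera axes: x right, y down, z forward; pixel columns grow to the right and rows downward; lengths in m; the calibration is good to about 2 mm. A picture is of the moment at which its call begins. There is no depth.
- arm.sign_off(): hands the job in, once; it reports no verdict.
The state is a dict: "t": time; "qpos": joint angles; "qvel": joint speeds; "tau": joint torques, N m; "tool_pos": TCP position; "tool_rot": TCP orientation; "wrist_force": force on the tool from outside, world axes, zero at the start; "torque": the same for the moment, N m; "opening": opening from 0.0 (shut) to 1.0 (fully open).
Only numpy, scipy, OpenCV 4.12 (cv2) and the standard library are available. Lean on these libraries where they do the work, as an engineer would, in place of code of your own. Each camera call takes 0.05 s, during which the arm holds its last target. There are 200 camera calls.

## Working session

There is one attempt and no reset: what is moved stays moved. The work goes in short steps, Python scripts to look and compute and a tool call to move; the robot and the scene stay as the last step left them, time stands still between calls to the robot, and variables do not carry over. Pictures are saved under pics/ and viewed, on a budget of 14 in all, crops included, one or two more only if the job needs it, and the job is handed in when it is done.

Besides the shell and the picture viewer there is one more tool, called after ">>>" as name([rows], argument=value, ...), one row to a line, values as JSON. arm_command: Moves the arm, as the interface text tells. Its arguments: {"type":"object","properties":{"xyz":{"type":"array"},"twist":{"type":"array"},"gripper":{"type":"array"},"newtons":{"type":"number"}},"required":["xyz","twist","gripper"]}

```bash
mkdir -p pics; cat > h.py <<'E'
import numpy as np,cv2
from workcell import arm
def shot(n,name):
    c=arm.camera(n); cv2.imwrite(f'pics/{name}.png',cv2.resize(c['frame'][:,:,::-1],(800,600),interpolation=cv2.INTER_CUBIC)); return c
def crop(c,u0,v0,w,h,s,name):
    cv2.imwrite(f'pics/{name}.png',cv2.resize(c['frame'][v0:v0+h,u0:u0+w,::-1],None,fx=s,fy=s,interpolation=cv2.INTER_CUBIC))
def world(c,u,v,z):
    E=c['extrinsics']; d=E[:3,:3]@np.array([(u-c['cx'])/c['fx'],(v-c['cy'])/c['fy'],1]); o=E[:3,3]
    return (o+d*(z-o[2])/d[2])[:3]
def pix(c,p):
    E=c['extrinsics']; q=E[:3,:3].T@(np.array(p)-E[:3,3]); return q[:2]/q[2]*[c['fx'],c['fy']]+[c['cx'],c['cy']]
E
python3 - <<'E'
from h import *
for n in('top','scene'):
    c=shot(n,n+'0'); np.set_printoptions(precision=4,suppress=True); print(c['fx'],c['cx'],c['cy']);print(c['extrinsics'])
print(arm.get_obs())
E
```

```text
499.82097486078015 253.29379055799745 197.99594839830323
[[-0.0516 -0.9777  0.2034  0.3298]
 [-0.9987  0.0502 -0.0119  0.0992]
 [ 0.0014 -0.2037 -0.979   1.339 ]
 [ 0.      0.      0.      1.    ]]
457.1099865838926 256.53041982674245 186.99752325822772
[[-0.7474  0.3887 -0.5388  1.2637]
 [ 0.6643  0.4275 -0.6131  0.8021]
 [-0.008  -0.8162 -0.5778  0.7429]
 [ 0.      0.      0.      1.    ]]
{'t': 0.1, 'qpos': array([-1.3565,  0.2073,  1.5428,  0.    ,  1.3935, -0.1505]), 'qvel': array([ 0.0017, -0.0019, -0.0022, -0.0006, -0.0002,  0.0008]), 'tau': array([ -0.0001, -37.1864, -28.2292,   0.0701,   0.0311,  -0.    ]), 'tool_pos': array([ 0.205 , -0.5365,  0.2294]), 'tool_rot': array([[ 0.9342,  0.3567, -0.0004],
       [ 0.3567, -0.9342,  0.0019],
       [ 0.0003, -0.002 , -1.    ]]), 'wrist_force': array([ 0.2286,  0.3402, -0.5757]), 'torque': array([ 0.0278, -0.0041,  0.0017]), 'opening': 1.0001133428210467}
```

View pics/top0.png

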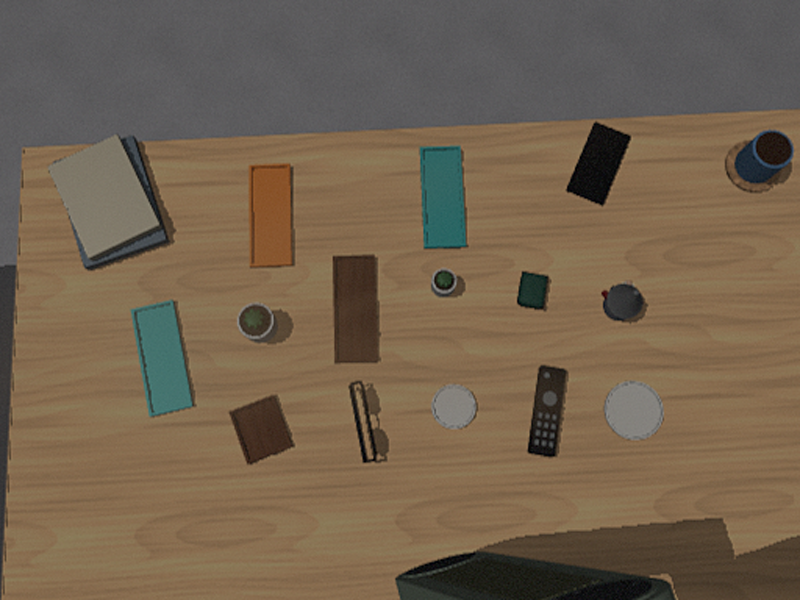

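View pics/scene0.png

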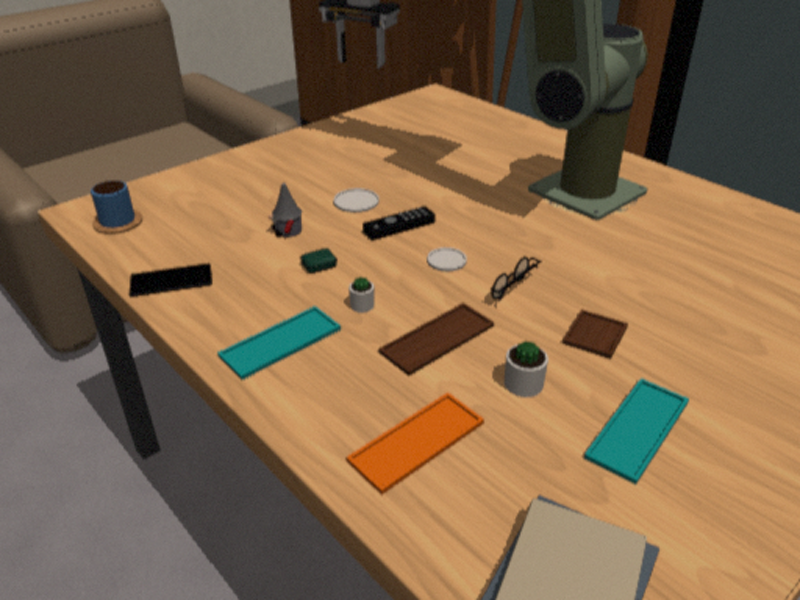

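The top picture (800x600) shows these candidates:
- **Large pot:** (256,322). **Small pot:** (444,282).
- **Remote:** (547,411) has grey buttons. The black phone at (598,163) is a look-alike.
- **Earphone case:** (533,291).
- **Large saucer:** (634,410). **Small saucer:** (454,406). The cup's coaster at (758,165) is a look-alike.
- **Long tray:** (356,309) is dark wood. The look-alikes are orange (271,215) and turquoise (443,197) and (162,358).
- **Short tray:** (262,429).
- **Bystanders:** gnome (624,302), glasses (365,421).

Next I'll check these choices in close crops.

```bash
python3 - <<'E'
from h import *
c=arm.camera('top'); crop(c,140,155,130,150,4,'cl'); crop(c,265,155,170,150,4,'cr')
E
```

```text
(no output)
```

View pics/cl.png

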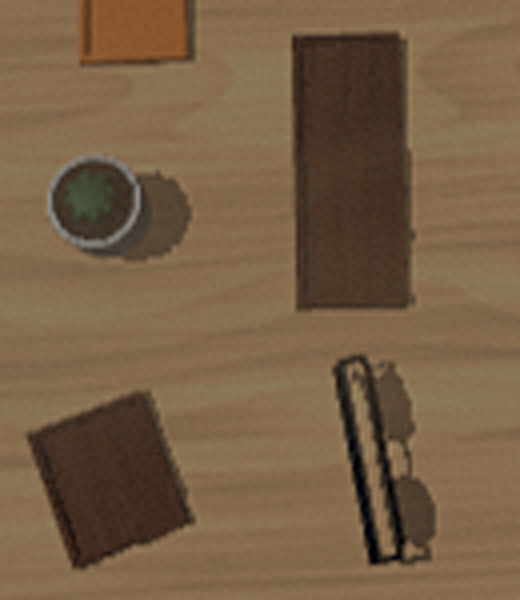

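View pics/cr.png

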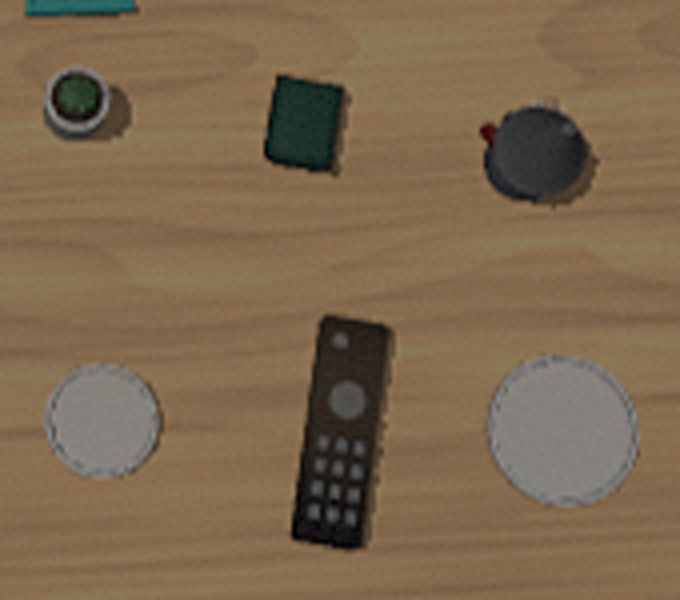

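The crops confirm the choices: large pot rim (95,202), small pot rim (78,100), buttoned remote, green case and the two dark wooden trays. I'll convert these pixels to positions.

```bash
python3 - <<'E'
from h import *
np.set_printoptions(precision=4,suppress=True)
c=arm.camera('top')
L=lambda u,v,z:world(c,140+u/4-.4,155+v/4-.4,z); R=lambda u,v,z:world(c,265+u/4-.4,155+v/4-.4,z)
print('lp',L(95,202,.055)); print('sp',R(78,100,.042)); print('ls',R(563,431,.008)); print('ss',R(103,421,.008))
print('gnome',R(540,150,.05)); print('glasses',L(353,362,.048),L(388,560,.048))
for n,P in dict(lt=[L(293,36,.01),L(407,36,.01),L(411,307,.01),L(297,309,.01)],st=[L(28,434,.01),L(148,392,.01),L(193,522,.01),L(82,568,.01)],
 rem=[R(322,316,.022),R(391,325,.022),R(362,548,.022),R(292,540,.022)],case=[R(278,76,.02),R(344,86,.02),R(332,172,.02),R(265,159,.02)]).items():
    P=np.array(P)[:,:2]; d=[np.linalg.norm(P[i]-P[i-1]) for i in range(4)]
    m=P[0]+P[1]-P[2]-P[3]; m2=P[0]+P[3]-P[1]-P[2]
    print(n,P.mean(0),np.array(d),'axis 0-3',np.degrees(np.arctan2(m[1],m[0])),'axis 1-0',np.degrees(np.arctan2(m2[1],m2[0])))
E
```

```text
lp [0.5896 0.3195 0.055 ]
sp [ 0.6451 -0.0013  0.042 ]
ls [ 0.4116 -0.3104  0.008 ]
ss [ 0.4339 -0.0065  0.008 ]
gnome [ 0.5936 -0.3033  0.05  ]
glasses [0.477  0.1557 0.048 ] [0.3502 0.1387 0.048 ]
lt [0.6118 0.1526] [0.1895 0.0785 0.1881 0.0763] axis 0-3 -1.5318247996179888 axis 1-0 87.55881069047541
st [0.4127 0.3184] [0.0952 0.0832 0.0909 0.0774] axis 0-3 19.51145919958583 axis 1-0 107.94968353118924
rem [ 0.4182 -0.1613] [0.1483 0.0459 0.1474 0.0455] axis 0-3 -12.726037334620743 axis 1-0 80.07007557859782
case [ 0.6265 -0.1555] [0.0588 0.0452 0.0607 0.0458] axis 0-3 -13.15173395223279 axis 1-0 76.94270150882987
```

>>> arm_command([
  [0,0,0],
  [0,0,0],
  [0,0,0],
  [0.008,-0.018,0],
  [0.016,-0.036,0],
  [0.016,-0.036,0],
  [0.016,-0.036,0],
  [0.016,-0.036,0],
  [0.016,-0.036,0],
  [0.016,-0.036,0],
  [0.016,-0.036,0],
  [0.016,-0.036,0],
  [0.016,-0.036,0],
  [0.016,-0.036,0],
  [0.016,-0.036,0],
  [0.016,-0.036,0],
  [0.016,-0.036,0],
  [0.016,-0.036,0],
  [0.016,-0.036,0],
  [0.008,-0.018,0],
], twist=[7,7,6.9,0,0,0,0,0,0,0,0,0,0,0,0,0,0,0,0,0], gripper=[0.094,0.094,0.094,0.094,0.094,0.094,0.094,0.094,0.094,0.094,0.094,0.094,0.094,0.094,0.094,0.094,0.094,0.094,0.094,0.094], newtons=30)

```text
t: 1.87
tool_pos: [0.4619, 0.0425, 0.2305]
tool_rot: [[1.0, 0.003, 0.001], [0.003, -1.0, 0.001], [0.001, -0.001, -1.0]]
wrist_force: [-0.4, -0.0, 0.0]
opening: 0.999
```

>>> arm_command([
  [0.008,-0.017,0],
  [0.016,-0.035,0],
  [0.016,-0.035,0],
  [0.016,-0.035,0],
  [0.016,-0.035,0],
  [0.016,-0.035,0],
  [0.016,-0.035,0],
  [0.016,-0.035,0],
  [0.008,-0.018,0],
  [0,0,0.02],
  [0,0,0.04],
  [0,0,0.04],
  [0,0,0.02],
  [0,0,0],
], twist=[0,0,0,0,0,0,0,0,0,0,0,0,0,0], gripper=[0.094,0.094,0.094,0.094,0.094,0.094,0.094,0.094,0.094,0.094,0.094,0.094,0.094,0.094])

```text
t: 3.03
tool_pos: [0.5839, 0.3169, 0.1026]
tool_rot: [[1.0, 0.0, -0.013], [0.0, -1.0, -0.005], [-0.013, 0.005, -1.0]]
wrist_force: [-0.7, 0.3, -0.8]
opening: 1.002
```

```bash
python3 - <<'E'
from h import *
a=arm.camera('top');b=arm.camera('scene')
P=arm.get_obs()['tool_pos'];print(P)
u,v=pix(a,P).astype(int);U,V=pix(b,P).astype(int);print(u,v,U,V)
A=cv2.resize(a['frame'][v-50:v+50,u-50:u+50,::-1],(400,400));B=cv2.resize(b['frame'][V-40:V+60,U-50:U+50,::-1],(400,400))
cv2.imwrite('pics/g1.png',np.hstack([A,B]))
E
```

```text
[0.58859767 0.31865405 0.10962742]
159 201 340 208
```

View pics/g1.png

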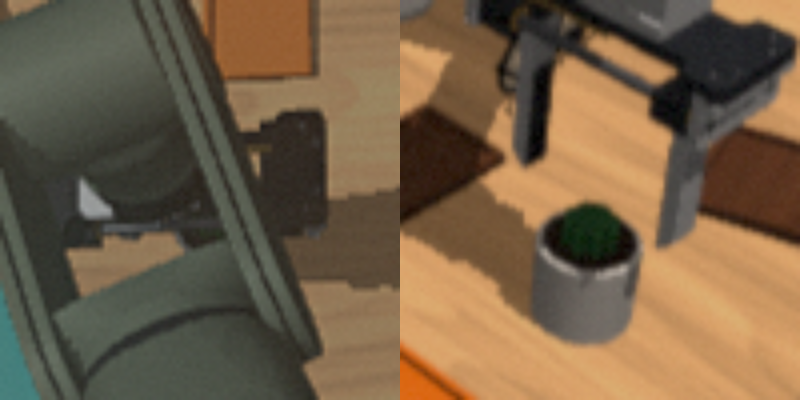

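The open fingers straddle the pot in the scene view: pot rim centre is at (587,250) in the crop, tips at (530,160) and (675,240). I'll check that rim pixel against my estimate.

```bash
python3 - <<'E'
from h import *
b=arm.camera('scene')
print((pix(b,[.5896,.3195,.055])-[290,168])*4, world(b,290+587/4-.4,168+250/4-.4,.055))
print('small pot rim px800', pix(b,[.6451,-.0013,.042])/.64)
E
```

```text
[192.70735633 237.01886562] [0.43124883 0.47645583 0.055     ]
small pot rim px800 [362.65710148 285.26897756]
```

>>> arm_command([
  [0,0,0.015],
  [0,0,0.02],
  [0,0,0.02],
  [0,0,0.01],
  [0,0,0],
  [0,0,0],
  [0,0,0],
  [0,0,0],
  [0,0,0],
  [0,0,0],
  [0,0,0],
  [0,0,0],
  [0,0,0],
  [0,0,0],
], twist=[0,0,0,0,0,0,0,0,0,0,0,0,0,0], gripper=[0.094,0.094,0.094,0.094,0.094,0.094,0.08,0.07,0.06,0.05,0.05,0.05,0.05,0.05], newtons=25)

```text
t: 4.35
tool_pos: [0.5894, 0.319, 0.0459]
tool_rot: [[1.0, -0.0, 0.001], [-0.0, -1.0, 0.0], [0.001, -0.0, -1.0]]
wrist_force: [-0.8, -0.9, 2.8]
opening: 0.647
```

>>> arm_command([
  [0,0,-0.005],
  [0,0,-0.02],
  [0,0,-0.03],
  [0,0,-0.025],
  [0,0,-0.01],
  [-0.0025,0.0089,0],
  [-0.005,0.0177,0],
  [-0.0075,0.0265,0],
  [-0.01,0.0354,0],
  [-0.01,0.0354,0],
  [-0.01,0.0354,0],
  [-0.01,0.0354,0],
  [-0.01,0.0354,0],
  [-0.01,0.0354,0],
  [-0.01,0.0354,0],
  [-0.01,0.0354,0],
  [-0.01,0.0354,0],
  [-0.01,0.0354,0],
  [-0.01,0.0354,0],
  [-0.01,0.0354,0],
], twist=[0,0,0,0,0,0,0,0,0,0,0,0,0,0,0,0,0,0,0,0], gripper=[0.05,0.05,0.05,0.05,0.05,0.05,0.05,0.05,0.05,0.05,0.05,0.05,0.05,0.05,0.05,0.05,0.05,0.05,0.05,0.05])

```text
t: 6.02
tool_pos: [0.451, -0.1599, 0.1331]
tool_rot: [[1.0, -0.0, -0.004], [-0.0, -1.0, 0.002], [-0.004, -0.002, -1.0]]
wrist_force: [0.8, -1.6, -3.6]
opening: 0.649
```

>>> arm_command([
  [-0.01,0.0354,0],
  [-0.01,0.0354,0],
  [-0.008,0.0283,0],
  [-0.0075,0.0265,0],
  [-0.005,0.0177,0],
  [-0.0025,0.0089,0],
  [0,0,0],
  [0,0,0.02],
  [0,0,0.02],
  [0,0,0.01],
  [0,0,0],
  [0,0,0],
], twist=[0,0,0,0,0,0,0,0,0,0,0,0], gripper=[0.05,0.05,0.05,0.05,0.05,0.05,0.05,0.05,0.05,0.05,0.05,0.05])

```text
t: 7.02
tool_pos: [0.4107, -0.3096, 0.0845]
tool_rot: [[1.0, 0.001, -0.002], [0.001, -1.0, 0.002], [-0.002, -0.002, -1.0]]
wrist_force: [-0.4, -0.2, -2.6]
opening: 0.645
```

```bash
python3 - <<'E'
from h import *
a=arm.camera('top');b=arm.camera('scene')
o=arm.get_obs();P=o['tool_pos'];print(P,o['wrist_force'],o['opening'])
u,v=pix(a,P).astype(int);U,V=pix(b,P).astype(int);print(u,v,U,V)
print((pix(b,P+[0,0,-.04])-[U-50,V-40])*4)
A=cv2.resize(a['frame'][v-50:v+50,u-50:u+50,::-1],(400,400));B=cv2.resize(b['frame'][V-40:V+60,U-50:U+50,::-1],(400,400))
cv2.imwrite('pics/g2.png',np.hstack([A,B]))
E
```

```text
[ 0.41186943 -0.31125932  0.08627207] [-0.02588806 -0.07589268 -2.4903986 ] 0.6461607445446846
415 259 227 105
[202.76321046 205.47198083]
```

View pics/g2.png

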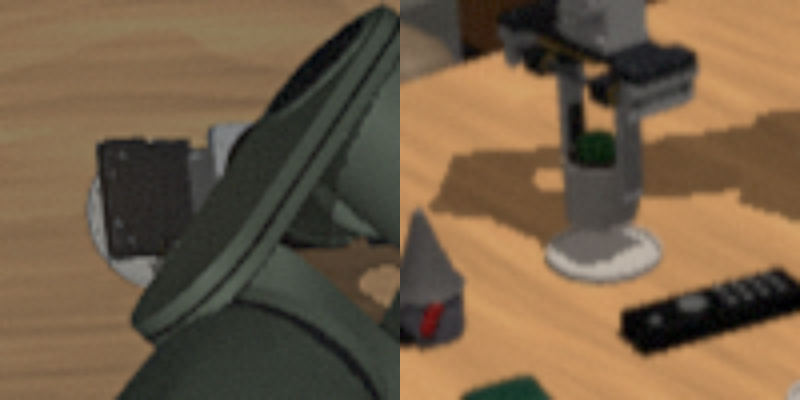

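The pot hangs centred above the saucer (pot base about (601,225), saucer centre (604,252)). I'll lower it and release.

>>> arm_command([
  [0,0,0.015],
  [0,0,0.012],
  [0,0,0.006],
  [0,0,0.002],
  [0,0,0.001],
  [0,0,0],
  [0,0,0],
], twist=[0,0,0,0,0,0,0], gripper=[0.05,0.05,0.05,0.05,0.05,0.05,0.05])

```text
t: 7.7
tool_pos: [0.4117, -0.3119, 0.0503]
tool_rot: [[1.0, 0.0, 0.001], [0.0, -1.0, -0.001], [0.001, 0.001, -1.0]]
wrist_force: [-0.1, -0.7, -2.8]
opening: 0.648
```

>>> arm_command([
  [0,0,0.001],
  [0,0,0.0005],
  [0,0,0],
  [0,0,0],
], twist=[0,0,0,0], gripper=[0.05,0.05,0.05,0.05])

```text
t: 8.03
tool_pos: [0.4119, -0.312, 0.0499]
tool_rot: [[1.0, 0.0, 0.001], [0.0, -1.0, -0.001], [0.001, 0.001, -1.0]]
wrist_force: [-1.5, 0.4, 5.7]
opening: 0.648
```

>>> arm_command([
  [0,0,0],
  [0,0,0],
  [0,0,0],
  [0,0,0],
  [0,0,0],
  [0,0,-0.01],
  [0,0,-0.03],
  [0,0,-0.035],
  [0,0,-0.025],
  [0.009,-0.012,0],
  [0.018,-0.024,0],
  [0.026,-0.0345,0],
  [0.026,-0.0345,0],
  [0.026,-0.0345,0],
  [0.026,-0.0345,0],
  [0.026,-0.0345,0],
  [0.026,-0.0345,0],
  [0.026,-0.0345,0],
  [0.018,-0.024,0],
  [0.006,-0.008,0],
], twist=[0,0,0,0,0,0,0,0,0,0,0,0,0,0,0,0,0,0,0,0], gripper=[0.066,0.074,0.084,0.09,0.09,0.09,0.09,0.09,0.09,0.09,0.09,0.09,0.09,0.09,0.09,0.09,0.09,0.09,0.09,0.09])

```text
t: 9.7
tool_pos: [0.6399, -0.0062, 0.1487]
tool_rot: [[1.0, 0.004, 0.002], [0.004, -1.0, 0.001], [0.002, -0.001, -1.0]]
wrist_force: [0.2, -0.4, -0.6]
opening: 0.959
```

```bash
python3 - <<'E'
from h import *
b=shot('scene','s3');o=arm.get_obs();print(o['tool_pos'])
for p in([.6451,-.0013,.042],[.4339,-.0065,.008],[.6265,-.1555,.026],[.4182,-.1613,.024]): print(p,pix(b,p)/.64)
E
```

```text
[ 0.63968676 -0.00662286  0.14856722]
[0.6451, -0.0013, 0.042] [362.65710148 285.26897756]
[0.4339, -0.0065, 0.008] [447.25409746 256.41229322]
[0.6265, -0.1555, 0.026] [318.92622764 253.93323658]
[0.4182, -0.1613, 0.024] [399.68163456 217.01169153]
```

View pics/s3.png

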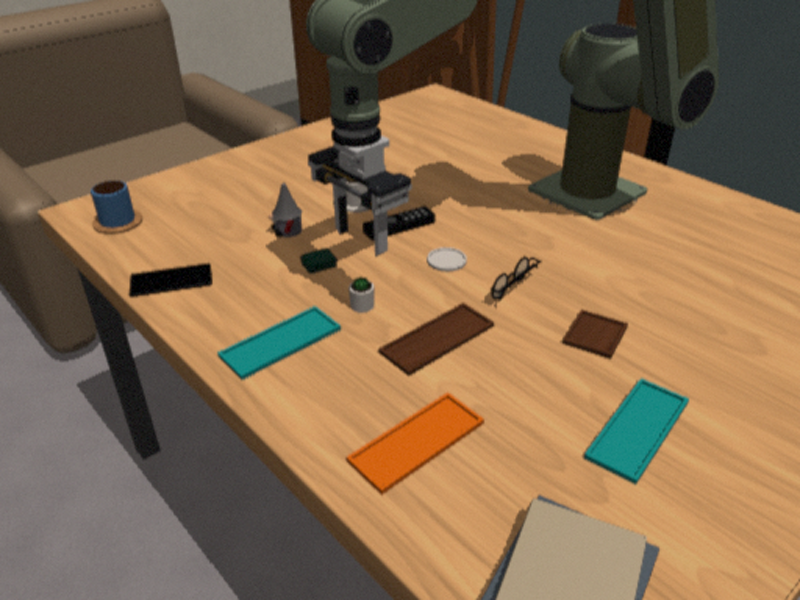

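The scene view agrees with the small pot estimate (rim about (362,286)). The gripper hides the large pot, so I'll check it later. Next I'll descend and grip the small pot.

>>> arm_command([
  [0.0054,-0.0053,0.01],
  [0,0,0.03],
  [0,0,0.035],
  [0,0,0.02],
  [0,0,0.0115],
  [0,0,0.002],
  [0,0,0],
  [0,0,0],
  [0,0,0],
  [0,0,0],
  [0,0,0],
  [0,0,0],
  [0,0,0],
  [0,0,0],
  [0,0,0],
  [0,0,0],
  [0,0,0],
], twist=[0,0,0,0,0,0,0,0,0,0,0,0,0,0,0,0,0], gripper=[0.09,0.09,0.09,0.09,0.09,0.09,0.08,0.07,0.06,0.053,0.048,0.043,0.038,0.034,0.034,0.034,0.034], newtons=20)

```text
t: 11.17
tool_pos: [0.6433, -0.0046, 0.04]
tool_rot: [[1.0, 0.0, 0.001], [0.0, -1.0, 0.001], [0.001, -0.001, -1.0]]
wrist_force: [-0.4, 3.0, 4.1]
opening: 0.455
```

>>> arm_command([
  [0,0,-0.005],
  [0,0,-0.015],
  [0,0,-0.015],
  [0,0,-0.005],
  [-0.006,0,0],
  [-0.014,0.001,0],
  [-0.022,0.001,0],
  [-0.027,0.001,0],
  [-0.027,0.001,0],
  [-0.027,0.001,0],
  [-0.027,0,0],
  [-0.026,0,0],
  [-0.018,0,0],
  [-0.012,0,0],
  [-0.005,0,0],
  [0,0,0],
  [0,0,0],
], twist=[0,0,0,0,0,0,0,0,0,0,0,0,0,0,0,0,0], gripper=[0.034,0.034,0.034,0.034,0.034,0.034,0.034,0.034,0.034,0.034,0.034,0.034,0.034,0.034,0.034,0.034,0.034])

```text
t: 12.58
tool_pos: [0.4322, -0.0102, 0.0793]
tool_rot: [[1.0, -0.0, 0.0], [-0.0, -1.0, -0.0], [0.0, 0.0, -1.0]]
wrist_force: [-0.2, 0.5, -1.9]
opening: 0.456
```

```bash
python3 - <<'E'
from h import *
b=arm.camera('scene')
o=arm.get_obs();P=o['tool_pos'];print(P,o['wrist_force'],o['opening'])
U,V=pix(b,[.4339,-.0065,.03]).astype(int);print(U,V)
u,v=pix(b,[.4116,-.31,.03]).astype(int);print(u,v)
cv2.imwrite('pics/g4.png',np.hstack([cv2.resize(b['frame'][y-50:y+50,x-50:x+50,::-1],(400,400)) for x,y in((u,v),(U,V))]))
E
```

```text
[ 0.43283067 -0.01024523  0.0795257 ] [ 0.36202988  0.67425802 -0.43968528] 0.45432476868902205
286 157
228 120
```

View pics/g4.png

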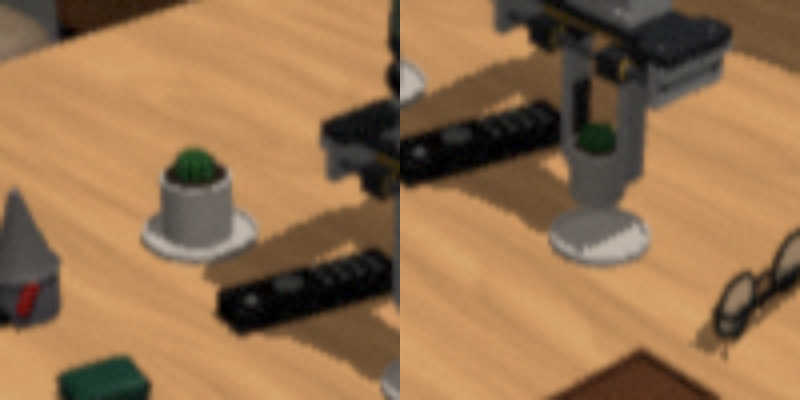

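The large pot stands upright, centred on its saucer. The small pot hangs over its own saucer and needs about 4 mm in +y, then it can go down.

>>> arm_command([
  [0.001,-0.0037,0],
  [0,0,0.01],
  [0,0,0.012],
  [0,0,0.008],
  [0,0,0.003],
  [0,0,0.0015],
  [0,0,0],
  [0,0,0],
], twist=[0,0,0,0,0,0,0,0], gripper=[0.034,0.034,0.034,0.034,0.034,0.034,0.034,0.034])

```text
t: 13.3
tool_pos: [0.4336, -0.0064, 0.0451]
tool_rot: [[1.0, 0.0, 0.001], [0.0, -1.0, -0.0], [0.001, 0.0, -1.0]]
wrist_force: [-0.2, 1.3, -1.7]
opening: 0.453
```

>>> arm_command([
  [0,0,0.001],
  [0,0,0.0005],
  [0,0,0],
  [0,0,0],
], twist=[0,0,0,0], gripper=[0.034,0.034,0.034,0.034])

```text
t: 13.63
tool_pos: [0.4336, -0.0065, 0.0439]
tool_rot: [[1.0, -0.0, 0.001], [-0.0, -1.0, -0.0], [0.001, 0.0, -1.0]]
wrist_force: [-0.6, -0.7, 1.8]
opening: 0.456
```

>>> arm_command([
  [0,0,0],
  [0,0,0],
  [0,0,0],
  [0,0,0],
  [0,0,0],
  [0,0,-0.01],
  [0,0,-0.03],
  [0,0,-0.035],
  [0,0,-0.025],
  [-0.001,0.01,0],
  [-0.002,0.02,0],
  [-0.003,0.03,0],
  [-0.003,0.03,0],
  [-0.003,0.03,0],
  [-0.002,0.02,0],
  [-0.0012,0.0148,0],
  [0,0,0],
  [0,0,0],
  [0,0,0],
  [0,0,0],
], twist=[0,0,0,0,0,0,0,0,0,0,0,0,0,0,0,0,6.2,6.3,0,0], gripper=[0.048,0.056,0.066,0.078,0.085,0.085,0.085,0.085,0.085,0.085,0.085,0.085,0.085,0.085,0.085,0.085,0.085,0.085,0.085,0.085])

```text
t: 15.3
tool_pos: [0.4174, -0.1612, 0.1432]
tool_rot: [[0.977, -0.214, -0.001], [-0.214, -0.977, 0.0], [-0.001, -0.0, -1.0]]
wrist_force: [-0.2, -0.8, 0.7]
opening: 0.906
```

```bash
python3 - <<'E'
from h import *
b=arm.camera('scene')
o=arm.get_obs();P=o['tool_pos'];print(P,o['wrist_force'],o['opening'])
cv2.imwrite('pics/g5.png',cv2.resize(b['frame'][80:210,190:320,::-1],(598,598)))
q=lambda p:(pix(b,p)-[190,80])*4.6
a=np.radians(-12.5);ax=np.array([np.cos(a),np.sin(a),0]);ay=np.array([-ax[1],ax[0],0])
for s in(-1,1):
  for t in(-1,1): print(q(np.array([.4182,-.1613,.024])+s*.075*ax+t*.022*ay))
E
```

```text
[ 0.41754918 -0.16107921  0.14328371] [-0.64542272 -0.45332515  0.30312787] 0.9071755655776315
[379.23523738 232.09450489]
[411.3250328 257.9973708]
[191.93415382 284.01248573]
[221.19929071 312.14784576]
```

View pics/g5.png

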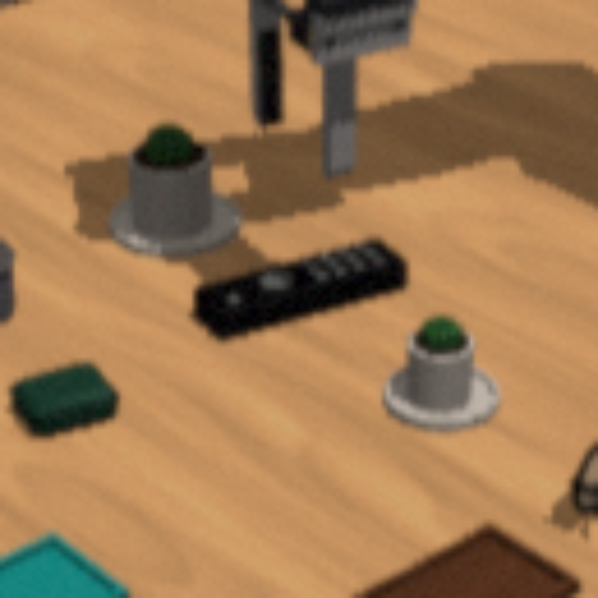

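Both pots stand upright and centred. The remote's outline matches my estimate (corners about (378,240), (406,258), (195,287), (222,315)). Next I'll grip it.

>>> arm_command([
  [0,0,0.01],
  [0,0,0.03],
  [0,0,0.035],
  [0,0,0.02],
  [0,0,0.01],
  [0,0,0.003],
  [0,0,0],
  [0,0,0],
  [0,0,0],
  [0,0,0],
  [0,0,0],
  [0,0,0],
  [0,0,0],
  [0,0,0],
  [0,0,0],
], twist=[0,0,0,0,0,0,0,0,0,0,0,0,0,0,0], gripper=[0.085,0.085,0.085,0.085,0.085,0.085,0.075,0.065,0.055,0.048,0.042,0.036,0.036,0.036,0.036], newtons=25)

```text
t: 16.6
tool_pos: [0.4183, -0.1615, 0.036]
tool_rot: [[0.976, -0.216, 0.001], [-0.216, -0.976, -0.001], [0.001, 0.001, -1.0]]
wrist_force: [-2.0, 0.0, 4.0]
opening: 0.465
```

>>> arm_command([
  [0,0,-0.005],
  [0,0,-0.02],
  [0,0,-0.03],
  [0,0,-0.025],
  [0,0,-0.015],
  [0.0046,-0.008,0],
  [0.0092,-0.016,0],
  [0.0139,-0.0239,0],
  [0.0154,-0.0266,0],
  [0.0154,-0.0266,0],
  [0.0154,-0.0266,0],
  [0.0154,-0.0266,0],
  [0.0154,-0.0266,0],
  [0.0154,-0.0266,0],
  [0.0154,-0.0266,0],
  [0.0154,-0.0266,0],
  [0.0154,-0.0266,0],
  [0.0108,-0.0186,0],
  [0.0062,-0.0106,0],
  [0.0015,-0.0027,0],
], twist=[0,-2,-3,-3,-2.9,0,0,0,0,0,0,0,0,0,0,0,0,0,0,0], gripper=[0.036,0.036,0.036,0.036,0.036,0.036,0.036,0.036,0.036,0.036,0.036,0.036,0.036,0.036,0.036,0.036,0.036,0.036,0.036,0.036])

```text
t: 18.27
tool_pos: [0.611, 0.155, 0.1285]
tool_rot: [[1.0, -0.026, -0.002], [-0.026, -1.0, 0.0], [-0.002, -0.0, -1.0]]
wrist_force: [-0.4, -0.8, -0.6]
opening: 0.465
```

>>> arm_command([
  [0,0,0.01],
  [0,0,0.025],
  [0,0,0.02],
  [0,0,0.01],
  [0,0,0],
  [0,0,0],
], twist=[0,0,0,0,0,0], gripper=[0.036,0.036,0.036,0.036,0.036,0.036])

```text
t: 18.77
tool_pos: [0.6105, 0.1518, 0.0645]
tool_rot: [[1.0, -0.029, -0.002], [-0.029, -1.0, -0.0], [-0.002, 0.0, -1.0]]
wrist_force: [-0.0, 0.6, -1.6]
opening: 0.466
```

```bash
python3 - <<'E'
from h import *
b=arm.camera('scene')
o=arm.get_obs();print(o['tool_pos'],o['tool_rot'][0],o['wrist_force'],o['opening'])
cv2.imwrite('pics/g6.png',cv2.resize(b['frame'][130:260,215:345,::-1],(598,598)))
E
```

```text
[0.61171579 0.15209094 0.06587925] [ 9.99579152e-01 -2.90041920e-02  5.24627194e-04] [ 0.27679122  0.28126005 -0.36665088] 0.4624775533938663
```

View pics/g6.png

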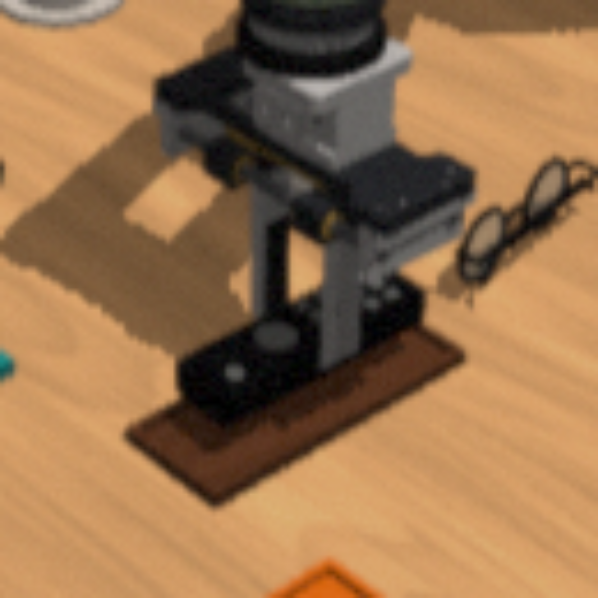

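The remote hangs level and parallel over the dark tray (tray corners about (127,435), (215,505), (463,355)). I'll lower it.

>>> arm_command([
  [0,0,0.008],
  [0,0,0.008],
  [0,0,0.005],
  [0,0,0.0025],
  [0,0,0],
  [0,0,0.001],
  [0,0,0],
  [0,0,0],
], twist=[0,0,0,0,0,0,0,0], gripper=[0.036,0.036,0.036,0.036,0.036,0.036,0.036,0.036])

```text
t: 19.48
tool_pos: [0.6117, 0.1529, 0.0411]
tool_rot: [[1.0, -0.028, 0.001], [-0.028, -1.0, 0.0], [0.001, -0.0, -1.0]]
wrist_force: [-0.7, -0.0, -0.1]
opening: 0.468
```

>>> arm_command([
  [0,0,0.0005],
  [0,0,0],
  [0,0,0],
  [0,0,0],
  [0,0,0],
  [0,0,-0.01],
  [0,0,-0.03],
  [0,0,-0.03],
  [0,0,-0.02],
], twist=[0,0,0,0,0,0,0,0,0], gripper=[0.036,0.048,0.056,0.066,0.08,0.085,0.085,0.085,0.085])

```text
t: 20.23
tool_pos: [0.6128, 0.153, 0.1339]
tool_rot: [[1.0, -0.028, 0.004], [-0.028, -1.0, 0.0], [0.004, -0.001, -1.0]]
wrist_force: [1.1, -0.4, 0.7]
opening: 0.901
```

>>> arm_command([
  [0.0009,0.0117,0],
  [0.0015,0.0205,0],
  [0.0022,0.0293,0],
  [0.0022,0.0293,0],
  [0.0022,0.0293,0],
  [0.0022,0.0293,0],
  [0.0022,0.0293,0],
  [0.0022,0.0293,0],
  [0.0022,0.0293,0],
  [0.0022,0.0293,0],
  [0.0018,0.0234,0],
  [0.0009,0.0117,0],
  [0.0005,0.006,0],
  [0,0,0],
  [0,0,0],
  [0,0,0.02],
  [0,0,0.02],
  [0,0,0],
  [0,0,0],
], twist=[0,0,0,0,0,0,0,0,0,0,0,0,0,5.7,5.8,0,0,0,0], gripper=[0.085,0.085,0.085,0.085,0.085,0.085,0.085,0.085,0.085,0.085,0.085,0.085,0.085,0.085,0.085,0.085,0.085,0.085,0.085])

```text
t: 21.82
tool_pos: [0.6246, -0.1538, 0.0887]
tool_rot: [[0.974, -0.226, -0.004], [-0.226, -0.974, 0.002], [-0.004, -0.001, -1.0]]
wrist_force: [-0.8, -1.1, 0.6]
opening: 0.906
```

```bash
python3 - <<'E'
from h import *
b=arm.camera('scene')
o=arm.get_obs();print(o['tool_pos'],o['tool_rot'][0],o['wrist_force'],o['opening'])
cv2.imwrite('pics/g7.png',cv2.resize(b['frame'][110:260,170:330,::-1],(800,750))[:600])
q=lambda p:(pix(b,p)-[170,110])*5
print(q([.6265,-.1555,.026]))
E
```

```text
[ 0.62581077 -0.15445357  0.09023397] [ 0.97421589 -0.22561511 -0.0011047 ] [ 0.12929066 -0.15300793 -0.01824521] 0.9034611314517622
[170.56392844 262.58635705]
```

View pics/g7.png

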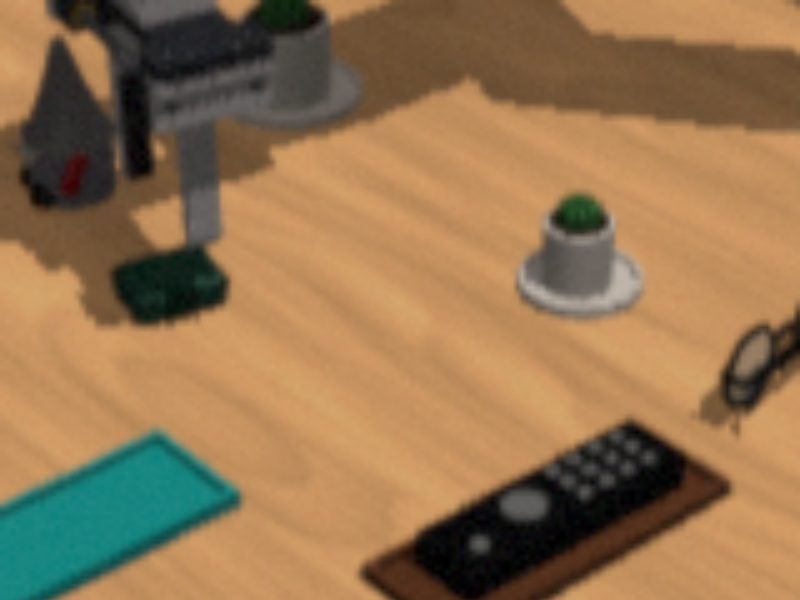

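The remote lies flat in the tray with its buttons up. The case sits at (172,268), as predicted. I'll go down and grip it.

>>> arm_command([
  [0.0005,0.001,0.01],
  [0,0,0.02],
  [0,0,0.015],
  [0,0,0.009],
  [0,0,0.002],
  [0,0,0],
  [0,0,0],
  [0,0,0],
  [0,0,0],
  [0,0,0],
  [0,0,0],
  [0,0,0],
  [0,0,0],
  [0,0,0],
], twist=[0,0,0,0,0,0,0,0,0,0,0,0,0,0], gripper=[0.085,0.085,0.085,0.085,0.085,0.075,0.065,0.057,0.051,0.046,0.038,0.038,0.038,0.038], newtons=15)

```text
t: 23.03
tool_pos: [0.6267, -0.1566, 0.035]
tool_rot: [[0.974, -0.227, 0.001], [-0.227, -0.974, -0.0], [0.001, 0.0, -1.0]]
wrist_force: [-0.9, -0.1, 3.7]
opening: 0.487
```

>>> arm_command([
  [0,0,-0.005],
  [0,0,-0.02],
  [0,0,-0.03],
  [0,0,-0.03],
  [0,0,-0.015],
  [-0.004,-0.0089,0],
  [-0.008,-0.0178,0],
  [-0.0121,-0.0267,0],
  [-0.0134,-0.0297,0],
  [-0.0134,-0.0297,0],
  [-0.0134,-0.0297,0],
  [-0.0134,-0.0297,0],
  [-0.0134,-0.0297,0],
  [-0.0134,-0.0297,0],
  [-0.0134,-0.0297,0],
  [-0.0134,-0.0297,0],
  [-0.0134,-0.0297,0],
  [-0.0134,-0.0297,0],
  [-0.0134,-0.0297,0],
  [-0.0134,-0.0297,0],
], twist=[0,-2.5,-4,-4,-2.6,0,0,0,0,0,0,0,0,0,0,0,0,0,0,0], gripper=[0.038,0.038,0.038,0.038,0.038,0.038,0.038,0.038,0.038,0.038,0.038,0.038,0.038,0.038,0.038,0.038,0.038,0.038,0.038,0.038])

```text
t: 24.7
tool_pos: [0.4385, 0.2543, 0.1327]
tool_rot: [[1.0, -0.001, -0.003], [-0.001, -1.0, -0.001], [-0.003, 0.001, -1.0]]
wrist_force: [1.1, 0.1, -0.9]
opening: 0.486
```

>>> arm_command([
  [-0.0134,-0.0297,0],
  [-0.0094,-0.0208,0],
  [-0.0054,-0.0119,0],
  [-0.0013,-0.003,0],
  [0,0,0],
  [0,0,0.02],
  [0,0,0.025],
  [0,0,0.015],
  [0,0,0],
  [0,0,0],
], twist=[0,0,0,0,-4,-5,-5,-5,0,0], gripper=[0.038,0.038,0.038,0.038,0.038,0.038,0.038,0.038,0.038,0.038])

```text
t: 25.53
tool_pos: [0.4105, 0.3173, 0.0728]
tool_rot: [[0.947, 0.322, -0.004], [0.322, -0.947, -0.002], [-0.004, 0.001, -1.0]]
wrist_force: [-0.1, 1.4, -1.0]
opening: 0.487
```

```bash
python3 - <<'E'
from h import *
b=arm.camera('scene')
o=arm.get_obs();print(o['tool_pos'],o['tool_rot'][0],o['wrist_force'],o['opening'])
U,V=pix(b,[.4127,.3184,.03]).astype(int)
cv2.imwrite('pics/g8.png',cv2.resize(b['frame'][V-60:V+50,U-55:U+55,::-1],(550,550)))
print((pix(b,[.4127,.3184,.01])-[U-55,V-60])*5)
E
```

```text
[0.41172079 0.31809311 0.0741637 ] [ 9.46493111e-01  3.22722730e-01 -9.11194358e-04] [ 0.60690667 -0.08047869  0.30023824] 0.48889198804962997
[269.31262586 332.39666628]
```

View pics/g8.png

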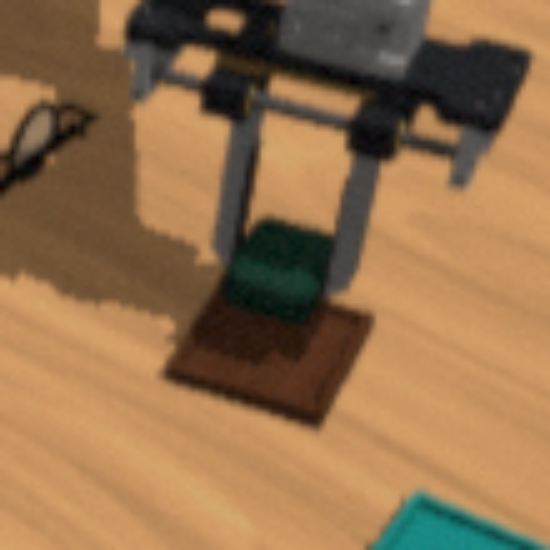

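The case hangs aligned above the short tray (tray centre about (269,332)). I'll lower it.

>>> arm_command([
  [0,0,0.01],
  [0,0,0.012],
  [0,0,0.007],
  [0,0,0.003],
  [0,0,0.001],
  [0,0,0],
  [0,0,0],
], twist=[0,0,0,0,0,0,0], gripper=[0.038,0.038,0.038,0.038,0.038,0.038,0.038])

```text
t: 26.17
tool_pos: [0.4122, 0.3188, 0.0416]
tool_rot: [[0.946, 0.326, 0.0], [0.326, -0.946, 0.0], [0.0, -0.0, -1.0]]
wrist_force: [0.1, -0.5, 0.1]
opening: 0.487
```

>>> arm_command([
  [0,0,0.001],
  [0,0,0.001],
  [0,0,0],
  [0,0,0],
], twist=[0,0,0,0], gripper=[0.038,0.038,0.038,0.038])

```text
t: 26.5
tool_pos: [0.4124, 0.319, 0.0399]
tool_rot: [[0.946, 0.326, 0.001], [0.326, -0.946, 0.001], [0.001, -0.0, -1.0]]
wrist_force: [1.1, 0.5, 1.0]
opening: 0.487
```

Contact is about to happen or just has. I'll release, lift, and clear out for a final look.

>>> arm_command([
  [0,0,0],
  [0,0,0],
  [0,0,0],
  [0,0,0],
  [0,0,0],
  [0,0,-0.01],
  [0,0,-0.03],
  [0,0,-0.04],
  [0,0,-0.04],
  [0,0,-0.04],
  [0,0,-0.03],
  [0,0,0],
  [0,0,0],
  [0,0,0],
], twist=[0,0,0,0,0,0,0,0,0,0,0,0,0,0], gripper=[0.05,0.056,0.064,0.075,0.08,0.08,0.08,0.08,0.08,0.08,0.08,0.08,0.08,0.08])

```text
t: 27.67
tool_pos: [0.4114, 0.3184, 0.2291]
tool_rot: [[0.946, 0.326, -0.001], [0.326, -0.946, -0.0], [-0.001, 0.0, -1.0]]
wrist_force: [-0.2, 0.6, -0.4]
opening: 0.85
```

```bash
python3 - <<'E'
from h import *
b=arm.camera('scene'); print(arm.get_obs()['tool_pos'])
cv2.imwrite('pics/fin.png',cv2.resize(b['frame'][100:280,160:460,::-1],(800,480),interpolation=cv2.INTER_CUBIC))
E
```

```text
[0.41080689 0.31804133 0.22796204]
```

View pics/fin.png

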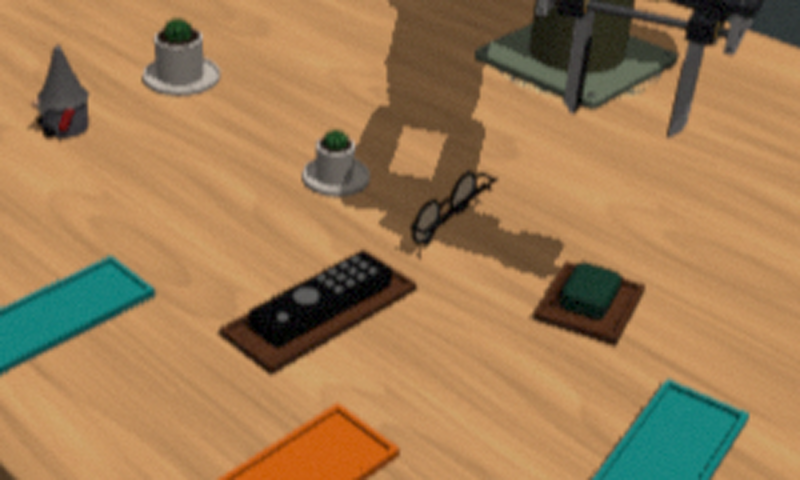

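The final view shows both pots upright on their saucers at (180,70) and (335,170). The remote is in the dark tray (320,305), the case is in the short tray (590,295), and the gnome and glasses have not moved.

```bash
python3 -c "
from workcell import arm
print(arm.get_obs()['t'],arm.sign_off())"
```

```text
the job is handed in; nothing more can be done
27.7167 None
```

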